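Seat the white calibration tile in the colour reader's corner pocket

ROBOT

A 6-joint arm with a two-finger parallel gripper is mounted at the origin on the work surface. World frame = base frame: x ahead of the robot, y to its left, z up, the work surface at z = 0. Lengths are in mm, angles in rad, forces in N, time in s.
With the tool pointing down it reaches from about 350 to 875 mm from the base axis. Payload 4.2 kg.
Tool frame: the origin (TCP) lies midway between the tips of the shut fingers; the grasp point (between the pads) lies 19 mm behind it; z points along the fingers, y is the line along which they close (so a half turn about z gives the same grasp; the last joint's range is limited). The gripper opens to 85 mm and grips with 20 to 120 N. Pads are 22 mm wide; open, the fingers measure 114 mm over their backs; the gripper's body (76 mm by 85 mm) begins 54 mm behind the grasp point. The pads swing forward as they close: fully open they stand 13 mm farther back than shut.
Start: joints at [1.535, 0.385, 0.008, 0, -1.194, -0.259], TCP at [181.561, 598.026, 231.312] pointing down, gripper open.
Joint ranges: [-3.14, 3.14], [-1.21, 2.06], [-1.07, 1.41], [-3.16, 2.05], [-2.99, -0.16], [-3.1, 3.1]. Speed limits (rad/s): [2.79, 2.79, 3.14, 3.14, 3.14, 3.14].

INTERFACE

Orientations are given as a 3x3 rotation matrix whose columns are the frame's x, y, z axes.
In Python, from station import manip gives the robot as it stands. Calls block until the motion is done:
- manip.movep(position, orientation): joint-space move of the TCP to a pose.
- manip.movel(position, v=150, frame=None): straight line of the TCP; frame=None keeps the orientation; v is the mean speed in mm/s.
- manip.move_j(angles): joint-space move.
- manip.let_go() and manip.gripper_close(f_grip=None): open the fingers fully, or close them until they stop; f_grip is the grip in N (None keeps the last).
- manip.wait(seconds).
- manip.ik(position, orientation): joint angles nearest the present ones, or None.
- manip.camera(name): name is "side" or "top"; returns the picture (420x560x3 uint8, red, green, blue); there is no depth.
- manip.camera_info(name): a dict with "camera_matrix" (3x3 intrinsics, pixels), "xyz" and "orientation" of the camera in the world. Camera axes: x right, y down, z forward; pixel columns grow to the right and rows downward; lengths in mm; the calibration is good to about 2 mm. A picture is of the moment at which its call begins. camera_info takes no time and is no camera call.
A pose or a line that the arm cannot do raises manip.PlanningError and nothing moves.
- manip.job_done(): hands the job in; it is judged then, once.
Readings, each from a call of its own:
- manip.get_time_s(): time.
- manip.get_q(): joint angles.
- manip.get_dq(): joint speeds.
- manip.get_effort(): joint torques, N m.
- manip.get_position(): TCP position.
- manip.get_tool_rot(): TCP orientation.
- manip.get_contact_force(): force on the tool from outside, world axes, zero at the start.
- manip.get_torque(): the same for the moment, N m.
- manip.get_width(): finger opening in mm.
- manip.get_finger_force(): force on a finger pad.
Only numpy, scipy, OpenCV 4.12 (cv2) and the standard library are available. Lean on these libraries where they do the work, as an engineer would, in place of code of your own. Each camera call takes 0.05 s, during which the arm holds its last target. There are 200 camera calls.

TASK

Using fingertips only, push the white-faced calibration tile straight across the colour reader's deck until it touches the long blue rail, then slide it along the rail, keeping it against the rail, into the corner pocket so that it covers the measuring window and sits flush against both the rail and the end stop. Only push it: never lift or tip it. Leave the green tile, the vial and the bottles, jar and beaker where they stand, and finish with the hand clear.

Things in the scene. Friction and masses are not known exactly. Their poses are not given: they have to be found in the camera images.
- reader: Colour reader: a fixed low white bench instrument with a flat grey deck, 220 (its x) x 340 (its y) x 45 mm high; it does not move when pushed. Origin: centre of its underside on the table. Its +x points away from the robot, towards the rail; its +y runs along the rail to the pocket. The deck has no rim on its other sides.
- rail_mid (a point): Point on the working face of the long blue rail (it faces the reader's -x), at deck level, at 85, 0, 45 mm in the reader's frame; same axes. The rail stands 14 mm above the deck, is 12 mm thick, runs from y = -142 to 162 mm in the reader's frame and takes a push of 20 N.
- stop_face (a point): Point on the working face of the blue end stop (it faces the reader's -y), at deck level, at 60, 150, 45 mm in the reader's frame; same axes. The stop is 14 mm high, spans x = 27 to 97 mm and takes a push of 20 N.
- lip (a point): Mid-length of the inner face (facing the rail) of the short blue lip that closes the pocket on the robot's side, at deck level, at 31, 136, 45 mm in the reader's frame. Lip: 10 mm high, 8 mm thick, from y = 122 to 150 mm. The pocket between lip and rail is 54 mm wide and open only towards the reader's -y.
- seat (a point): Seat point of the pocket on the deck surface, at the centre of the black-ringed measuring window, 60, 125, 45 mm in the reader's frame; same axes as the reader. A tile fully home has its origin here (25 mm from the rail's face and 25 mm from the stop's face).
- white_tile: Calibration tile: black square plate, 50 x 50 mm (its x and y), 14 mm thick, corners rounded to 3 mm, 95 to 160 g, with a white ceramic top face. Lies loose on the deck, turned up to 0.35 rad, its centre 30 to 65 mm short of its place at the rail and 175 to 225 mm before the seat along the reader's y. Origin: centre of its underside. It slides under a few newtons, squares up on the rail when pushed over some width of its edge, and stays where it is left.
- green_tile: Second tile of the same size with a green face, standing on the deck's robot-side edge towards the pocket end. Not to be moved. Origin: centre of its underside.
- vial: Small amber vial with white cap, 22 mm in diameter, 45 mm high, on the deck's robot-side edge near the middle. Not to be moved. Origin: centre of its underside.
- amber_a: Amber bottle with paper label, 48 mm in diameter, 100 mm high, on the table beyond or beside the reader. Origin: centre of its underside.
- amber_b: Amber bottle with lime label, 48 mm in diameter, 100 mm high, on the table. Origin: centre of its underside.
- jar: White jar with lime label, 72 mm in diameter, 75 mm high, on the table. Origin: centre of its underside.
- red_cap: Clear bottle with red cap, 52 mm in diameter, 110 mm high, on the table. Origin: centre of its underside.
- beaker: Open glass beaker, 66 mm in diameter, 85 mm high, on the table. Origin: centre of its underside.
There are look-alikes about, which are no part of the job. Leave any purple or yellow look-alike of the white_tile alone.

How it is judged (in metres and radians):
On the way, in this order (a step that is already met when the one before it is completed fails the run):
1. the white tile touches the rail (within 4 mm) while still at least 105 mm before the seat (x of white_tile in the frame of seat above -0.004 m and y of white_tile in the frame of seat below -0.105 m and z of white_tile in the frame of seat below 0.003 m), for 0.1 s.
2. the white tile is home in the pocket (x of white_tile in the frame of seat above -0.003 m and y of white_tile in the frame of seat above -0.003 m and z of white_tile in the frame of seat below 0.003 m), for 0.1 s.
At the end, for the whole second after the job is handed in: The white tile lies flat and at rest in the pocket, square to the rail within 0.08 rad, its underside centre within 3 mm of the seat point along the rail, across it and in height (all of step 2 and z of white_tile in the frame of seat above -0.003 m and x of white_tile in the frame of seat below 0.003 m and y of white_tile in the frame of seat below 0.003 m and angle between white_tile's own z axis and vertical below 0.06 rad and (angle between the x axis of white_tile and the x axis of seat, either way round below 0.08 rad or angle between the x axis of white_tile and the y axis of seat, either way round below 0.08 rad) and linear speed of white_tile below 0.01 m/s); the robot touches nothing.
It fails at once if the white tile is lifted more than 6 mm off the deck, or falls off it (z of white_tile in the frame of seat above 0.006 m or z of white_tile in the frame of seat below -0.006 m).
It fails at once if the white tile is tipped by more than 0.25 rad (angle between white_tile's own z axis and vertical above 0.25 rad).
It fails at once if the white tile is moved along towards the pocket (nearer than 105 mm to the seat along the rail) more than 8 mm off the rail (y of white_tile in the frame of seat above -0.105 m and x of white_tile in the frame of seat below -0.008 m).
It fails at once if a bystander is moved more than 15 mm or tipped (distance of any of amber_a, amber_b, jar, red_cap, beaker, green_tile, vial from where it was at the start of the episode above 0.015 m or angle between any of amber_a, amber_b, jar, red_cap, beaker, green_tile, vial's own z axis and vertical above 0.3 rad).
It also fails if it takes over 51 s, if anything falls off the work surface, if the arm or the gripper's body presses on something with over 40 N, if the wrist force passes 120 N, or if a joint passes its speed limit or range.

## Working session

There is one attempt and no reset: what is moved stays moved. The work goes in short steps, each a Python script; the robot and the scene stay as the last script left them, time stands still between calls to the robot, and variables do not carry over. Pictures are saved under pics/ and viewed, at most 10 in all, crops included, and the job is handed in when it is done.

```bash
mkdir -p pics; ls; python3 - <<'E'
from station import manip
import cv2
for n in("top","side"):
    im=manip.camera(n); cv2.imwrite(f"pics/{n}0.png",im[:,:,::-1]); i=manip.camera_info(n); print(n,i)
print(manip.get_time_s(),manip.get_tool_rot(),manip.get_position())
E
```

```text
pics
top {'camera_matrix': array([[499.58752919,   0.        , 282.803774  ],
       [  0.        , 499.58752919, 208.10116748],
       [  0.        ,   0.        ,   1.        ]]), 'xyz': array([ 375.62586857,   -7.26197261, 1583.73000579]), 'orientation': array([[ 0.01598982, -0.99331502,  0.11432234],
       [-0.9997165 , -0.01386506,  0.01935673],
       [-0.01764225, -0.11459944, -0.99325511]])}
side {'camera_matrix': array([[393.36783945,   0.        , 279.96453524],
       [  0.        , 393.36783945, 209.82434041],
       [  0.        ,   0.        ,   1.        ]]), 'xyz': array([ 450.27832987, -617.75509234,  803.24176155]), 'orientation': array([[ 0.97535301, -0.17572725,  0.13344078],
       [-0.22021577, -0.73731751,  0.63864537],
       [-0.01383917, -0.65229045, -0.75784276]])}
0.1 [[ 9.56810473e-01 -2.90712046e-01 -4.75391330e-04]
 [-2.90712415e-01 -9.56808523e-01 -1.93452871e-03]
 [ 1.07532322e-04  1.98917949e-03 -9.99998016e-01]] [181.45006765 597.53113109 230.31843508]
```

View pics/top0.png

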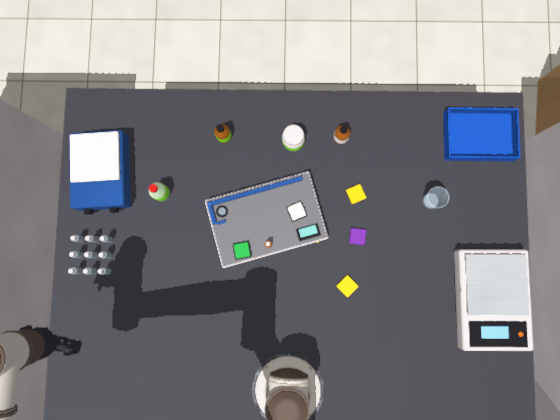

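View pics/side0.png

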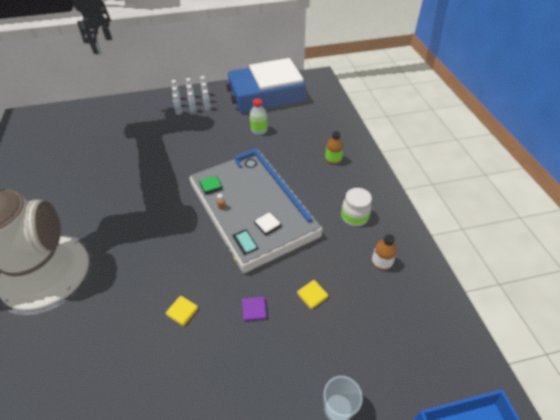

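The top view shows the reader around (265,220), with the white tile at (297,211), window at (222,211), green tile at (242,250) and vial at (268,244). A cyan display sits at (308,231). The side view agrees: tile at (267,223), window at (250,162).

```bash
cat > h.py <<'E'
from station import manip
import numpy as np, cv2
def ray(n,uv,z):
    i=manip.camera_info(n); uv=np.atleast_2d(np.asarray(uv,float))
    d=(np.linalg.inv(i["camera_matrix"])@np.c_[uv,np.ones(len(uv))].T).T@i["orientation"].T
    return i["xyz"]+d*((z-i["xyz"][2])/d[:,2])[:,None]
def proj(n,P):
    i=manip.camera_info(n); c=(np.atleast_2d(P)-i["xyz"])@i["orientation"]@i["camera_matrix"].T
    return c[:,:2]/c[:,2:]
def blobs(m,lo=30):
    k,l,s,c=cv2.connectedComponentsWithStats(m.astype(np.uint8)); return [(l==j,s[j],c[j]) for j in range(1,k) if s[j,4]>=lo]
E
python3 - <<'E'
from h import *
rois={"top":(195,165,140,110),"side":(180,140,150,130)}
for n in rois:
    im=cv2.imread(f"pics/{n}0.png"); x,y,w,h=rois[n]
    c=im[y:y+h,x:x+w]; cv2.imwrite(f"pics/{n}crop.png",cv2.resize(c,None,fx=5 if n=="top" else 4.6,fy=5 if n=="top" else 4.6,interpolation=cv2.INTER_CUBIC))
    hsv=cv2.cvtColor(im,cv2.COLOR_BGR2HSV); roi=np.zeros(im.shape[:2],bool); roi[y:y+h,x:x+w]=1
    H,S,V=[hsv[...,k].astype(int) for k in range(3)]
    for nm,m,z in(("blue",(H>100)&(H<125)&(S>120)&(V>60),59),("white",(S<40)&(V>200),59),("green",(H>50)&(H<75)&(S>150),59)):
        for b,s,c in blobs(m&roi,20):
            r=cv2.minAreaRect(np.argwhere(b)[:,::-1].astype(np.float32)); p=cv2.boxPoints(r)
            print(n,nm,s[4],c.round(1),ray(n,c,z).round(1)[0,:2],"box",ray(n,p,z)[:,:2].round(0).tolist())
E
```

```text
top blue 494 [246.6 195.7] [588.  134.8] box [[566.0, 258.0], [654.0, -31.0], [583.0, -52.0], [496.0, 236.0]]
top white 208 [296.3 210.7] [543.5 -19.1] box [[554.0, 10.0], [573.0, -30.0], [533.0, -48.0], [514.0, -8.0]]
top white 47 [313.6 241.2] [451.  -72.8] box [[442.0, -34.0], [465.0, -113.0], [461.0, -115.0], [437.0, -35.0]]
top white 143 [260.8 256.1] [403.2  87.1] box [[371.0, 204.0], [440.0, -28.0], [435.0, -30.0], [366.0, 203.0]]
top green 215 [241.4 249.8] [421.4 146.5] box [[440.0, 172.0], [448.0, 128.0], [404.0, 120.0], [396.0, 164.0]]
side blue 449 [272.8 178. ] [587.3 123.7] box [[493.0, 221.0], [545.0, 289.0], [694.0, 6.0], [643.0, -42.0]]
side white 250 [267.2 221.4] [542.8 -19.6] box [[515.0, -10.0], [552.0, 18.0], [570.0, -29.0], [534.0, -54.0]]
side green 160 [210.  183.4] [420.7 142.9] box [[398.0, 158.0], [440.0, 167.0], [445.0, 128.0], [403.0, 119.0]]
```

View pics/topcrop.png

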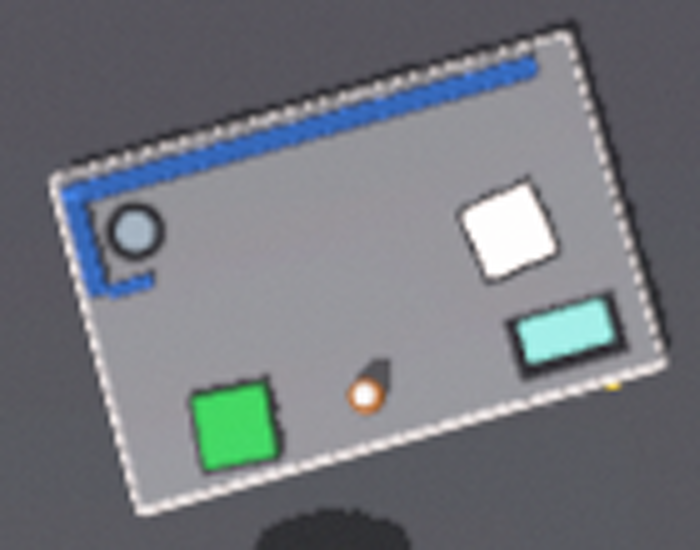

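View pics/sidecrop.png

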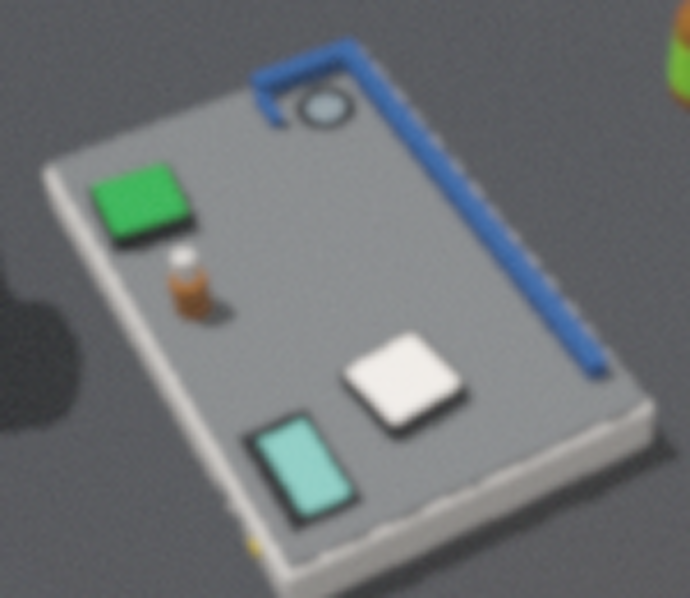

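The crops show the deck corners at crop pixels (55,180), (570,35), (662,365) and (140,512), and the window at (135,231). The display looks flat, and the tile is turned about 0.1–0.2 rad from the rail. Next I compute the reader frame.

```bash
python3 - <<'E'
from h import *
uv=lambda a:np.array(a)/5+[195,165]-.4
C=ray("top",uv([(55,180),(570,35),(662,365),(140,512)]),45)[:,:2]
print("corners",C.round(0).tolist(),"sides",[round(np.linalg.norm(C[i]-C[(i+1)%4])) for i in range(4)],"ctr",C.mean(0).round(1))
w1=ray("top",uv([(135,231)]),45)[0,:2]; w2=ray("side",np.array([[325,107]])/4.6+[180,140]-.4,45)[0,:2]; print("win",w1,w2)
# rail direction: blue pixels, both views
for n in("top","side"):
    im=cv2.imread(f"pics/{n}0.png"); hsv=cv2.cvtColor(im,cv2.COLOR_BGR2HSV).astype(int)
    H,S,V=[hsv[...,k] for k in range(3)]
    b=max((b for b in blobs((H>100)&(H<125)&(S>120)&(V>60)) if 200<b[2][0]<300 and 150<b[2][1]<240),key=lambda b:b[1][4])[0]
    P=ray(n,np.argwhere(b)[:,::-1],59)[:,:2]
    yaw=0.29
    for _ in range(5):
        ex=np.array([np.cos(yaw),np.sin(yaw)]); ey=np.array([-ex[1],ex[0]])
        Q=(P-w1)@np.c_[ex,ey]; s=(Q[:,0]>12)&(Q[:,1]<-30)
        k=np.polyfit(Q[s,1],Q[s,0],1); yaw-=np.arctan(k[0])
    print(n,"yaw",yaw,"rail mid x rel window (want 31)",k[1],"y range (want -267..37)",Q[s|(Q[:,0]>20),1].min(),Q[:,1].max())
    w=max((b for b in blobs((S<40)&(V>200)) if 250<b[2][0]<310 and 200<b[2][1]<235),key=lambda b:b[1][4])[0]
    cn=cv2.findContours(w.astype(np.uint8),0,1)[0][0]
    r=cv2.minAreaRect(ray(n,cn[:,0],59)[:,:2].astype(np.float32)); c=np.array(r[0])
    print(" tile",r,"in seat frame",((c-w1)@np.c_[ex,ey]).round(1))
E
```

```text
corners [[573.0, 264.0], [669.0, -56.0], [463.0, -115.0], [368.0, 204.0]] sides [334, 214, 333, 213] ctr [518.3  74.3]
win [541.64184209 212.68452034] [540.46134951 212.39315465]
top yaw 0.2904011483228649 rail mid x rel window (want 31) 30.20599924915859 y range (want -267..37) -265.37138926161197 35.71235532784506
 tile ((543.5291748046875, -19.040620803833008), (43.80498123168945, 44.61434555053711), 24.67169952392578) in seat frame [ -64.5 -222.6]
side yaw 0.2891168805510704 rail mid x rel window (want 31) 26.857506639893565 y range (want -267..37) -271.2906451462044 34.42930210444324
 tile ((542.6796875, -19.254444122314453), (43.297080993652344, 44.08488082885742), 24.109542846679688) in seat frame [ -65.1 -222.6]
```

```bash
cat >> h.py <<'E'
yaw=0.29; seat=np.array([541.0,212.5,45])
ex=np.array([np.cos(yaw),np.sin(yaw),0]); ey=np.array([-ex[1],ex[0],0])
R=np.c_[ex,-ey,[0,0,-1]]
W=lambda x,y,z: seat+x*ex+y*ey+np.array([0,0,z])   # seat frame -> world
def loc():
    d=manip.get_position()-seat; return np.array([d@ex,d@ey,d[2]])
def F(f0=0):
    f=manip.get_contact_force()-f0; return np.array([f@ex,f@ey,f[2]])
def push(a,b,step,lim,v,f0):
    """step from a to b (seat frame) until the force along the path passes lim"""
    a,b=np.array(a,float),np.array(b,float); n=int(np.ceil(np.linalg.norm(b-a)/step)); u=(b-a)/np.linalg.norm(b-a)
    log=[]
    for k in range(1,n+1):
        manip.movel(W(*(a+(b-a)*k/n)),v=v); f=F(f0); log.append(round(float(f@u),1))
        if abs(f@u)>lim: break
    print("push",log,"at",loc().round(1),"F",f.round(1),"t",round(manip.get_time_s(),1)); return f
E
python3 - <<'E'
from h import *
manip.gripper_close(20)
manip.movep(W(-108,-222.6,110),R); print(manip.get_time_s(),loc(),manip.get_q().round(2))
manip.movel(W(-108,-222.6,25),v=150); manip.wait(.2)
f0=manip.get_contact_force(); print(f0,manip.get_time_s())
push((-108,-222.6,25),(-108,-222.6,6),4,4,60,f0)
cv2.imwrite("pics/s1.png",cv2.resize(manip.camera("side")[140:270,180:330,::-1],None,fx=4,fy=4))
E
```

```text
3.3833 [-107.5722395  -222.18561656  110.09211718] [ 0.26  0.25 -0.4   0.   -0.92  1.6 ]
[-0.27460555  0.05500501  0.15415339] 4.3
push [0.2, 0.3, 0.4, 0.3, -0.2] at [-108.2 -222.6    5.7] F [-0.3  0.2  0.2] t 5.5
```

View pics/s1.png

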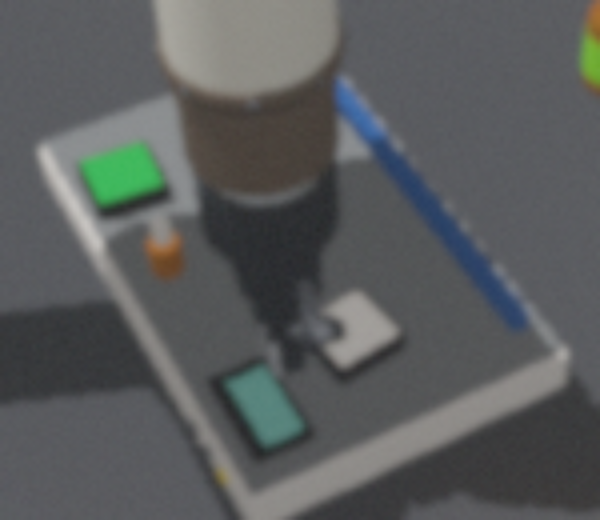

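The fingertips are down on the robot side of the tile, at crop (315,325), touching neither tile nor display. Pushing to the rail now.

```bash
python3 - <<'E'
from h import *
f0=manip.get_contact_force()
y=-222.6
f=push((-108,y,6),(-48,y,6),6,7,60,f0)
if f[0]<7:
    x=round(loc()[0]); push((x,y,6),(-20,y,6),1.5,7,40,f0)
x=loc()[0]; print(loc())
manip.movel(W(x-15,y,6),v=100); manip.movel(W(x-15,y,60),v=200)
manip.movel(W(-40,-290,60),v=250)
manip.wait(.1)
for n,(a,b,w,h) in {"top":(195,165,140,110),"side":(180,140,150,130)}.items():
    im=manip.camera(n)[:,:,::-1]; cv2.imwrite(f"pics/{n}2.png",np.ascontiguousarray(im))
    hsv=cv2.cvtColor(np.ascontiguousarray(im),cv2.COLOR_BGR2HSV).astype(int); 
    m=(hsv[...,1]<45)&(hsv[...,2]>170)
    for bl,s,c in blobs(m,80):
        if a<c[0]<a+w and b<c[1]<b+h:
            cn=cv2.findContours(bl.astype(np.uint8),0,1)[0][0]; r=cv2.minAreaRect(ray(n,cn[:,0],59)[:,:2].astype(np.float32))
            print(n,s[4],((np.array(r[0])-seat[:2])@np.c_[ex,ey][:2]).round(1),r[1],np.radians(r[2])-yaw)
print(manip.get_time_s())
im=cv2.imread("pics/side2.png"); cv2.imwrite("pics/s2.png",cv2.resize(im[140:270,180:330],None,fx=4,fy=4))
E
```

```text
push [-0.7, -0.7, 0.4, -0.6, 0.2, -0.1, -1.5, 0.2, -1.2, -0.6] at [ -47.4 -222.6    6. ] F [-0.6 -0.6 -0.8] t 8.1
push [0.5, -0.4, -0.7, -1.2, -0.3, -0.3, -0.4, -3.8, -5.2, -7.7] at [ -35.6 -222.7    5.6] F [-7.7 -0.4  5.4] t 10.6
[ -35.64213668 -222.66107301    5.56636049]
top 966 [  18.8 -266.2] (101.74018859863281, 144.359130859375) -0.19892163009637698
top 2904 [-35.1 -70.1] (271.9649658203125, 225.20401000976562) -0.0013010540048825625
side 102 [-172.9  -43.3] (8.336917877197266, 118.94373321533203) -0.0074460319041314005
11.975
```

View pics/s2.png

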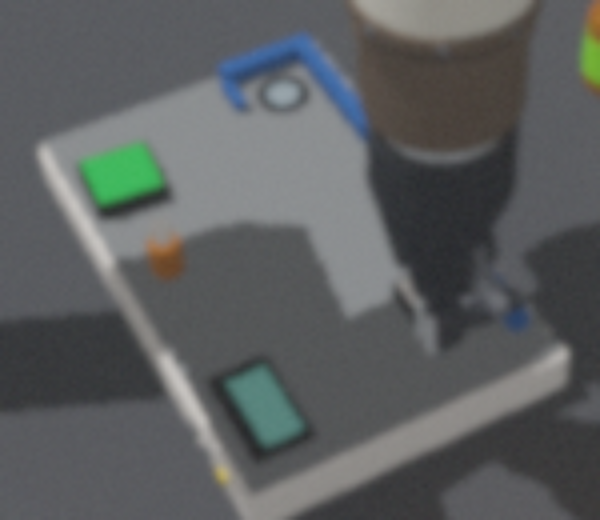

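At contact the pusher stood at x=-36 with 7.7 N, which matches a tile flush on the rail. The tile's edge shows at the rail around crop (415,315), though the hand hides most of it. Next I go in behind the tile, slide it partway, and check from the side camera.

```bash
python3 - <<'E'
from h import *
manip.movel(W(-8,-280,60),v=150); manip.movel(W(-8,-280,22),v=150); manip.wait(.1)
f0=manip.get_contact_force(); f=push((-8,-280,22),(-8,-280,6),5,4,60,f0)
if abs(f[2])<4:
    push((-8,-280,6),(-4,-165,6),8,9,70,f0)
im=manip.camera("side")[:,:,::-1]; cv2.imwrite("pics/s3.png",cv2.resize(im[140:270,180:330],None,fx=4,fy=4))
E
```

```text
push [-0.0, -0.1, -0.8, -0.7] at [  -8.2 -279.9    5.6] F [ 0.6 -0.   0.7] t 13.8
push [0.1, -0.1, 0.0, -0.7, -0.1, 0.2, 0.5, 0.4, -0.3, -0.8, -0.9, -0.4, 0.4, -0.4, -1.4] at [  -3.9 -164.5    6. ] F [ 1.3 -1.5  0.6] t 17.7
```

View pics/s3.png

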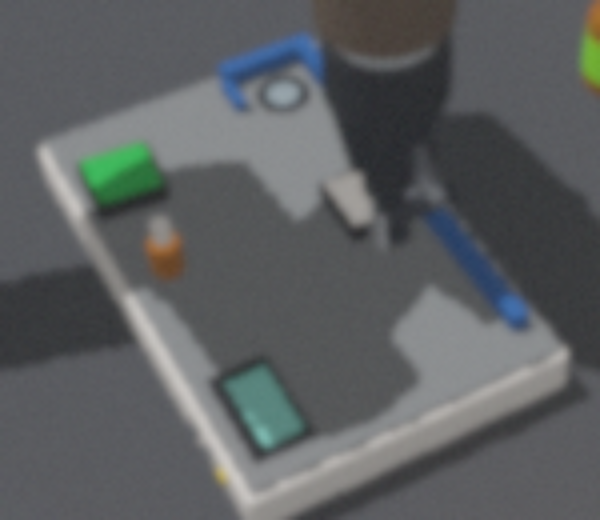

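The tile sits ahead of the fingertips, and its robot-side edge runs from crop (325,185) to (357,226). I check that edge's offset from the rail before going past -105 mm.

```bash
python3 - <<'E'
from h import *
p=ray("side",np.array([(325,185),(357,226)])/4+[180,140]-.4,59)-seat
print(np.c_[p@ex,p@ey].round(1), "rail-side check: edge should be near x=-22..-25")
# same measurement error reference: stop/lip corner of green tile not needed; window:
print(proj("side",[W(-22,-98,14),W(-22,-142,14)]).round(1))
E
```

```text
[[ -22.2 -108.2]
 [ -21.4 -151.1]] rail-side check: edge should be near x=-22..-25
[[259.1 183.4]
 [267.  193.9]]
```

The tile is flush and square on the rail, with its centre at y≈-130 mm. Continuing into the pocket.

```bash
python3 - <<'E'
from h import *
f0=np.zeros(3)
f=push((-4,-165,6),(-2,-50,6),8,9,70,f0)
if abs(f[1])<9: f=push((-2,-50,6),(-2,-28,6),1.5,9,40,f0)
E
```

```text
push [0.1, 0.8, 0.7, -0.2, -1.3, -0.0, 0.0, 0.5, -0.5, 0.2, 0.6, -0.7, -0.3, 0.1, 0.2] at [ -1.9 -49.5   6. ] F [0.5 0.2 0. ] t 21.6
push [-1.1, -1.1, 0.4, -0.3, -0.4, 0.6, -0.7, 0.2, -0.8, -4.8, -9.8] at [ -2.  -36.    6.1] F [ 2.1 -9.8 -0.3] t 24.4
```

```bash
python3 - <<'E'
from h import *
manip.movel(W(-2,-60,6),v=80); manip.movel(W(-2,-60,110),v=200); manip.movel(W(-100,-260,150),v=300)
manip.wait(.1)
A=manip.camera("top")[165:275,195:335,::-1]; B=manip.camera("side")[140:220,180:300,::-1]
cv2.imwrite("pics/f1.png",cv2.resize(A,None,fx=5,fy=5)); cv2.imwrite("pics/f2.png",cv2.resize(B,None,fx=6,fy=6))
for n in("top","side"):
    im=np.ascontiguousarray(manip.camera(n)[:,:,::-1]); hsv=cv2.cvtColor(im,cv2.COLOR_BGR2HSV).astype(int)
    for bl,s,c in blobs((hsv[...,1]<45)&(hsv[...,2]>185),80):
        q=ray(n,c,59)[0]-seat
        if np.hypot(q@ex,q@ey)<40:
            cn=cv2.findContours(bl.astype(np.uint8),0,1)[0][0]; r=cv2.minAreaRect(ray(n,cn[:,0],59)[:,:2].astype(np.float32))
            print(n,s[4],((np.array(r[0])-seat[:2])@np.c_[ex,ey][:2]).round(1),r[1],np.radians(r[2])-yaw)
print(manip.get_time_s(),F())
E
```

```text
26.75 [-0.05440406  0.39260943 -0.39874208]
```

View pics/f2.png

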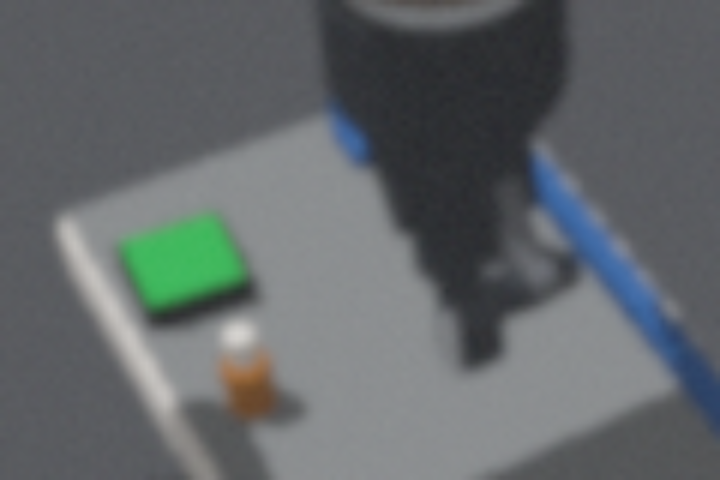

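The hand still hides the pocket, so I raise it and swing it aside.

```bash
python3 - <<'E'
from h import *
manip.movel(manip.get_position()+np.array([0,0,80]),v=200)
q=manip.get_q(); q[0]-=1.0; manip.move_j(q); manip.wait(.1)
for n in("top","side"):
    im=np.ascontiguousarray(manip.camera(n)[:,:,::-1]); cv2.imwrite(f"pics/{n}4.png",im); hsv=cv2.cvtColor(im,cv2.COLOR_BGR2HSV).astype(int)
    for bl,s,c in blobs((hsv[...,1]<45)&(hsv[...,2]>185),80):
        q=ray(n,c,59)[0]-seat
        if np.hypot(q@ex,q@ey)<40:
            cn=cv2.findContours(bl.astype(np.uint8),0,1)[0][0]; r=cv2.minAreaRect(ray(n,cn[:,0],59)[:,:2].astype(np.float32))
            print(n,s[4],((np.array(r[0])-seat[:2])@np.c_[ex,ey][:2]).round(1),r[1],np.radians(r[2])-yaw)
print(manip.get_time_s(),manip.get_position())
a=cv2.imread("pics/top4.png")[165:275,195:335]; b=cv2.imread("pics/side4.png")[140:250,180:320]
cv2.imwrite("pics/f4.png",cv2.resize(np.hstack([a,b]),None,fx=2.8,fy=4))
E
```

```text
top 215 [0.8 0.1] (45.49480056762695, 44.77436065673828) 0.014582138604890882
side 171 [-0.2 -0.2] (44.61492919921875, 45.909088134765625) -0.01989645980306315
29.325 [ 227.55876776 -471.2867467   274.5856175 ]
```

View pics/f4.png

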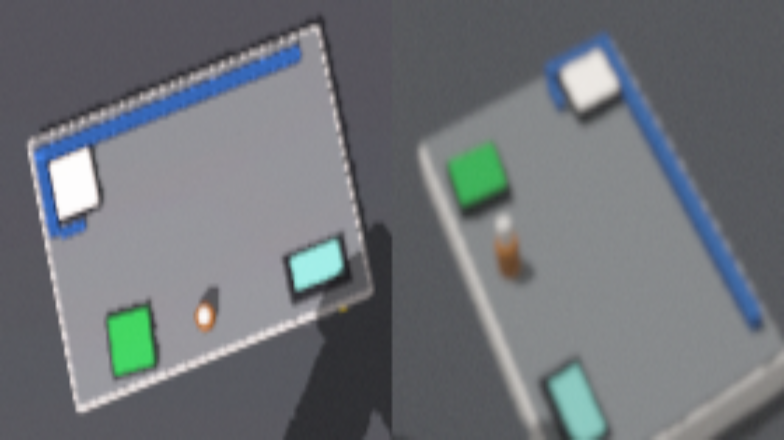

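Both views show the white tile in the corner pocket at (75,185) and (590,80), covering the window, square and within 1 mm of the seat. The green tile and vial have not moved.

```bash
python3 -c "
from station import manip
print(manip.job_done(),manip.get_time_s())"
```

```text
the job is handed in; nothing more can be done
the job is handed in; nothing more can be done
```

The white tile is in the corner pocket, measured within about 1 mm of the seat point and square to the rail; the hand is clear, and I handed the job in with the clock at about 29 s (the verdict was not reported back).

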